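Shut the blade box and ready the carving knife

ROBOT

A 6-joint arm with a two-finger parallel gripper is mounted at the origin on the work surface. World frame = base frame: x ahead of the robot, y to its left, z up, the work surface at z = 0. Lengths are in mm, angles in rad, forces in N, time in s.
With the tool pointing down it reaches from about 275 to 1000 mm from the base axis. Payload 8.4 kg.
Tool frame: the origin (TCP) lies midway between the tips of the shut fingers; the grasp point (between the pads) lies 19 mm behind it (r.grip_point_offset is the distance from the TCP to the grasp point, in mm); z points along the fingers, y is the line along which they close (so a half turn about z gives the same grasp; the last joint's range is limited). The gripper opens to 85 mm and grips with 20 to 120 N. Pads are 22 mm wide; open, the fingers measure 114 mm over their backs; the gripper's body (76 mm by 85 mm) begins 54 mm behind the grasp point. The pads swing forward as they close: fully open they stand 13 mm farther back than shut.
Start: joints at [1.316, 0.353, 1.633, -0, 1.155, -0.002], TCP at [156.321, 605.137, 193.881] pointing down, gripper open.
Joint ranges: [-2.63, 2.63], [-0.92, 2.1], [0.06, 2.66], [-1.3, 4.44], [0, 2.69], [-3.02, 3.02]. Speed limits (rad/s): [2.22, 2.22, 2.79, 3.14, 3.14, 3.14].

INTERFACE

Orientations are given as [roll, pitch, yaw] about the fixed x, y, z axes, in that order (R = Rz(yaw) Ry(pitch) Rx(roll)).
In Python, from rig import r gives the robot as it stands. The module is installed in compiled form; this text tells all that it offers.
- The arm moves only by the shell command python3 -m creep 'ROWS' [FORCE]. ROWS is text: rows parted by semicolons, each of 7 numbers parted by spaces: the turn, a rotation vector about the tool's x, y, z in degrees, then the shift along the tool's x, y, z in m, then the closure in counts, from 0 (fully open) to 255 (shut). A call has 1 to 8 rows; each row is the pose to reach, as a shift and turn from the pose commanded when the call began, along the tool's axes at that moment; what a row does not reach only later rows make up. A row lasts 1/8 s, in which the tool goes at most 62.5 mm and 10.7 degrees, less where a joint would pass 70% of its speed; a pose out of reach is approached as far as the arm can. A call with a gripper value outside its range is refused whole. The fingers move at their own pace and stop on an object; FORCE is the grip in N (left out, the last holds). Time passes only in rows, so rows that repeat a pose let the fingers close. It gives the time, the measured TCP pose, the force, the opening and the grip force at its end, in the units of the state.
- r.sense(): the state, without advancing time (a new reading comes with each control period).
- r.grab_frame(name): name is "scene" or "top" or "wrist"; returns a dict with "img" (480x640x3 uint8, red, green, blue), "range_z" (480x640 float32, mm along the optical axis (not along the pixel's ray), 0 where there is no reading), "K" (3x3 intrinsics, pixels), "D" ([k1, k2, p1, p2, k3] as OpenCV has them; the pictures are not rectified), "world_from_camera" (4x4, takes a point from camera to world coordinates). Camera axes: x right, y up, looking along -z (the intrinsics and any distortion apply to the point x, -y, -z); pixel columns grow to the right and rows downward; lengths in mm; the calibration is good to about 2 mm. A picture is of the moment at which its call begins.
- r.sign_off(): hands the job in; it is judged then, once.
The state is a dict: "clock": time; "qpos": joint angles; "qvel": joint speeds; "joint_efforts": joint torques, N m; "eef_pos": TCP position; "tcp_rot": TCP orientation; "contact_force": force on the tool from outside, world axes, zero at the start; "wrist_torque": the same for the moment, N m; "opening": opening from 0.0 (shut) to 1.0 (fully open); "grasp_force": force on a finger pad.
Only numpy, scipy, OpenCV 4.12 (cv2) and the standard library are available. Lean on these libraries where they do the work, as an engineer would, in place of code of your own. Each camera call takes 0.05 s, during which the arm holds its last target. There are 200 camera calls.

TASK

On the carving bench, first press the red lid of the blade box shut until it snaps past its catch, so that nobody reaches over open blades. Then draw the orange-handled carving knife up out of the wooden tool block and lean it to about 45 degrees from upright, blade end down, with the blade's point about 10 cm above the white plaster slab and well inside its outline. Finish while holding the knife still there, touching nothing else with it; leave the lid shut, the blue loop tool in its hole and the vase, jar and wooden rib where they are.

Things in the scene. Friction and masses are not known exactly. Their poses are not given: they have to be found in the camera images.
- caddy: Fixed tool caddy, left or right on the bench. Black foot 120 (x) by 310 (y) mm, 8 mm thick; origin at the centre of its underside, x away from the robot at yaw 0, z up. On its -y part a grey steel blade box, outside 110 (x) by 125 (y) mm, centre at y = -87.5 mm, rim 60 mm above the bench, with a red hinged lid; on its +y part a wooden tool block.
- block_top (a point): Centre of the top of the wooden tool block, 90 mm above the bench, axes of the caddy. The block is 80 (x) by 160 (y) mm. It has two upright holes of 16 mm, 70 mm deep, at y = -50 and +50 mm from here. Knife and loop tool stand in them, either way round.
- lid (a joint): Hinge of the red lid, rad: 0 fully shut (flat on the rim), grows as its front edge rises; starts at 0.5 to 1.0. It stays where left and follows a push of 1 N at the front edge. Below about 0.13 a sprung ball catch at the middle of the box front resists with up to about 7 N at the edge, and pushes the lid back if let go; below about 0.05 it pulls the lid home to 0.
- lid_hinge (a point): Centre of the lid's hinge line, at the far (+x) rim of the blade box, 60 mm above the bench; axes of the caddy, hinge line along y. The lid is a flat red plate, 116 mm from hinge line to front edge, 125 mm wide, 6 mm thick; its underside lies in the plane of the hinge line. A steel tongue hangs 30 mm below its front edge.
- lid_edge (a point): Middle of the lid's front edge, on its upper face; moves with the lid. x points along the lid towards the hinge, z out of its upper face.
- knife_grip (a point): Centre of the carving knife's handle. The knife stands upright, blade down: round orange handle with brass rings, 22 mm diameter, 90 mm long, its lower end resting on the block; below it a brass ferrule 14 by 22 mm and a steel blade 9 by 3 mm, point 105 mm below this centre. z from blade to handle. About 70 g. It must rise 60 mm to clear the hole.
- knife_tip (a point): Point of the knife's blade, on the knife's axis, 105 mm below the handle's centre; same axes.
- slab_top (a point): Centre of the top face of the fixed white plaster slab, 220 by 220 mm, 40 mm high, edges along its own x and y; this point is 40 mm above the bench. z up.
- loop_tool_grip (a point): Centre of the blue handle (20 mm diameter, 60 mm long) of the loop tool that stands in the other hole, a steel wire loop 30 mm wide above it reaching 100 mm above the block. Leave it alone.
- vase_center (a point): Centre (half-way up) of a loose terracotta vase, 175 mm high, 86 mm at its widest, standing behind the work. Leave it alone.
- jar_center (a point): Centre (half-way up) of a loose jar with white cap, 66 mm diameter, 90 mm high, standing behind the work. Leave it alone.
- rib_center (a point): Centre of a dark wooden shaping rib lying flat behind the work, between vase and jar, 50 by 110 by 8 mm. Leave it alone.
Mind the look-alikes: they are no part of the job. What is shaped like the part that bears knife_grip but green, pink or turquoise is not meant.

How it is judged (in metres and radians):
On the way, in this order (a step that is already met when the one before it is completed fails the run):
1. the lid of the blade box is shut, the knife still in the block (value of joint lid below 0.03 rad and distance of knife_grip from where it was at the start of the episode below 0.02 m), for 0.3 s.
2. the knife is drawn clear of the block, in the fingers, the lid still shut (value of joint lid below 0.03 rad and contact force between the fingers and knife above 1 N and contact force between knife and caddy below 0.05 N and z of knife_tip in the frame of caddy above 0.092 m), for 0.1 s.
At the end, for the whole second after the job is handed in: Knife held still in the fingers, leaning 33 to 57 degrees, blade down, touching nothing else, its point over the slab and 50 to 160 mm above its top; lid shut (below 0.03 rad); loop tool within 20 mm, vase, jar and rib within 30 mm of their starts (value of joint lid below 0.03 rad and contact force between the fingers and knife above 1 N and contact force between knife and caddy below 0.05 N and contact force between knife and slab below 0.05 N and contact force between knife and vase below 0.05 N and contact force between knife and jar below 0.05 N and contact force between knife and loop_tool below 0.05 N and contact force between knife and rib below 0.05 N and angle between knife_grip's own z axis and vertical between 0.58 and 1 rad and x of knife_tip in the frame of slab_top between -0.105 and 0.105 m and y of knife_tip in the frame of slab_top between -0.105 and 0.105 m and z of knife_tip in the frame of slab_top between 0.05 and 0.16 m and linear speed of knife below 0.03 m/s and distance of loop_tool_grip from where it was at the start of the episode below 0.02 m and distance of each of vase_center, jar_center, rib_center from where it was at the start of the episode below 0.03 m); the arm keeps its last pose, push and grip.
It fails at once if the loop tool is pulled out of its hole or pushed about (distance of loop_tool_grip from where it was at the start of the episode above 0.03 m).
It fails at once if the vase, jar or rib is knocked over or pushed away (distance of any of vase_center, jar_center, rib_center from where it was at the start of the episode above 0.04 m).
It also fails if it takes over 58 s, if anything falls off the work surface, if the arm or the gripper's body presses on something with over 40 N, if the wrist force passes 120 N, or if a joint passes its speed limit or range.

## Working session

There is one attempt and no reset: what is moved stays moved. The work goes in short steps, Python scripts to look and compute and a shell command to move; the robot and the scene stay as the last step left them, time stands still between calls to the robot, and variables do not carry over. Pictures are saved under pics/ and viewed, at most 13 in all, crops included, and the job is handed in when it is done.

```bash
mkdir -p pics; cat > h.py <<'E'
import numpy as np, cv2
from rig import r
from scipy.spatial.transform import Rotation as R
def pts(f):
    h,w=f["range_z"].shape
    u,v=np.meshgrid(np.arange(w),np.arange(h))
    p=cv2.undistortPoints(np.stack([u,v],-1).reshape(-1,1,2).astype(float),f["K"],np.array(f["D"],float)).reshape(h,w,2)
    z=f["range_z"].astype(float)
    P=np.stack([p[...,0]*z,-p[...,1]*z,-z,np.ones_like(z)],-1)@np.array(f["world_from_camera"]).T
    P=P[...,:3]; P[z==0]=np.nan
    return P
def save(f,n): cv2.imwrite(n,f["img"][...,::-1])
E
python3 - <<'E'
from h import *
import pickle
for n in("scene","top"):
    f=r.grab_frame(n); save(f,f"pics/{n}0.png"); pickle.dump(f,open(n+".pkl","wb"))
print(r.sense()); print(f["world_from_camera"])
E
```

```text
{'clock': 0.1, 'qpos': array([ 1.31558445e+00,  3.53605213e-01,  1.63403133e+00,  2.58088193e-05,
        1.15519091e+00, -2.38463320e-03]), 'qvel': array([-0.00069826, -0.00248828, -0.0028892 , -0.00057765,  0.00114034,
        0.0019802 ]), 'joint_efforts': array([ 1.32703677e-03, -6.06360197e+01, -3.42820036e+01, -8.20893979e-05,
        3.94652787e-03, -1.50470663e-05]), 'eef_pos': array([156.20604018, 604.694863  , 193.23250334]), 'tcp_rot': array([-3.14035792e+00, -2.65433471e-05,  2.88875496e+00]), 'contact_force': array([-0.36497734, -0.26836456,  0.8928574 ]), 'wrist_torque': array([ 0.02836269,  0.00413034, -0.03904029]), 'grasp_force': 0.0, 'opening': 1.001238939431868}
[[ 2.38653866e-02  9.95605319e-01 -9.05565686e-02  4.99917087e+02]
 [-9.99668616e-01  2.46404431e-02  7.45035100e-03 -2.21130963e+00]
 [ 9.64896306e-03  9.03487541e-02  9.95863445e-01  1.20798143e+03]
 [ 0.00000000e+00  0.00000000e+00  0.00000000e+00  1.00000000e+00]]
```

View pics/scene0.png

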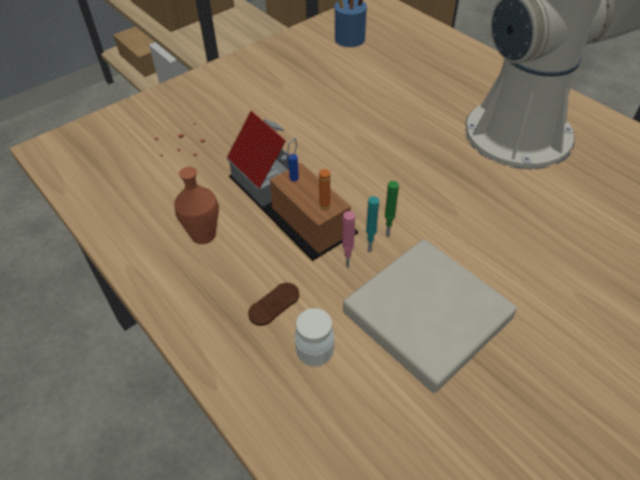

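View pics/top0.png

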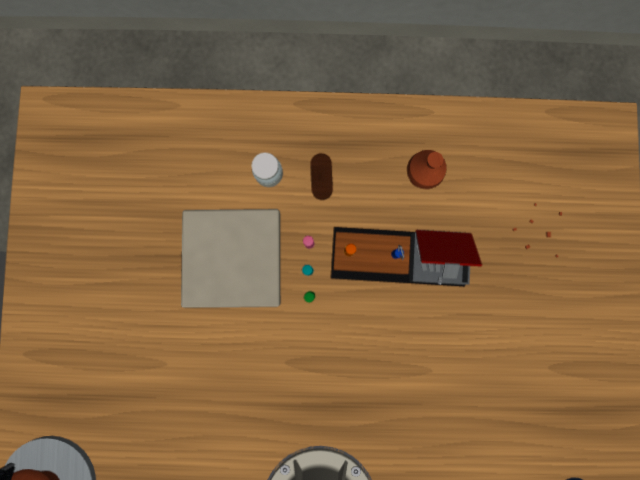

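The scene view shows the orange handle in the block at (325,188), the blue loop tool at (293,165) and the red lid at (257,150). The look-alikes stand beside the slab: pink (348,235), teal (372,220) and green (391,203). The one meant is the orange handle, because it's the only orange one and it stands in the block's hole. In the top view it is at (350,250), with the slab at (231,258) and the lid at (448,248).

```bash
python3 - <<'E'
from h import *
import pickle
S=pickle.load(open("scene.pkl","rb"));T=pickle.load(open("top.pkl","rb"))
def comp(m,k=None):
    n,l,st,c=cv2.connectedComponentsWithStats(m.astype(np.uint8));o=np.argsort(-st[1:,4])+1
    return [(l==i,c[i].round(),st[i,4]) for i in o[:k]]
for nm,f in(("scene",S),("top",T)):
    P=pts(f);hsv=cv2.cvtColor(f["img"],cv2.COLOR_RGB2HSV);H,s,V=[hsv[...,i] for i in range(3)]
    def rep(name,m,k=1):
        for mm,c,a in comp(m,k):
            Q=P[mm];Q=Q[~np.isnan(Q[:,0])]
            print(nm,name,c,a,"med",np.median(Q,0).round(),"p2",np.percentile(Q,2,0).round(),"p98",np.percentile(Q,98,0).round())
    Z=P[...,2];w=(Z>5)&(Z<300)
    rep("orange",(H>5)&(H<15)&(s>215)&(V>130)&w,2)
    rep("blue",(H>108)&(H<128)&(s>180)&w)
    rep("red",((H<4)|(H>176))&(s>220)&w)
    rep("green",(H>55)&(H<75)&(s>150)&w); rep("pink",(H>150)&(H<175)&(s>80)&w); rep("teal",(H>82)&(H<100)&(s>120)&w)
    m=(abs(Z-40)<6)&(s<70)
    rep("slab",m)
    if nm=="top":
        mm=comp(m,1)[0][0];Q=P[mm][:,:2].astype(np.float32);print("slabrect",cv2.minAreaRect(Q))
        m=(abs(Z-90)<5)&(P[...,0]>350)&(abs(P[...,1])<300)&(H<20);rep("block",m)
        Q=P[comp(m,1)[0][0]][:,:2].astype(np.float32);print("blockrect",cv2.minAreaRect(Q))
        m=(V<45)&(abs(Z-8)<6)&(P[...,0]>300)&(P[...,1]<100)&(P[...,0]<620);Q=P[m][:,:2].astype(np.float32);print("foot",cv2.minAreaRect(Q))
    # lid plane
    mm=comp(((H<4)|(H>176))&(s>220)&w,1)[0][0];Q=P[cv2.erode(mm.astype(np.uint8),np.ones((5,5)))>0];Q=Q[~np.isnan(Q[:,0])]
    c=Q.mean(0);n=np.linalg.svd(Q-c)[2][2];n*=np.sign(n[2]);print("lid n",n.round(3),"angle",np.arccos(n[2]),c.round())
    if nm=="scene":
        cv2.imwrite("pics/crop.png",cv2.resize(f["img"][100:280,210:420,::-1],None,fx=3.3,fy=3.3))
E
```

```text
scene blue [293. 168.] 107 med [ 566. -141.  126.] p2 [ 559. -149.   99.] p98 [ 570. -138.  151.]
scene red [250. 172.] 2 med [ 608. -234.   78.] p2 [ 607. -235.   78.] p98 [ 610. -234.   78.]
scene green [391. 202.] 137 med [474.  39. 111.] p2 [469.  33.  69.] p98 [478.  43. 147.]
scene pink [348. 232.] 414 med [586.  43. 113.] p2 [574.  29.  43.] p98 [591.  49. 150.]
scene teal [372. 217.] 319 med [528.  43. 113.] p2 [519.  34.  47.] p98 [532.  49. 150.]
scene slab [430. 310.] 13124 med [556. 226.  41.] p2 [443. 113.  37.] p98 [653. 322.  44.]
lid n [0. 0. 1.] angle 0.0 [nan nan nan]
top orange [351. 249.] 90 med [562. -50. 179.] p2 [553. -65.  89.] p98 [573. -41. 183.]
top blue [396. 254.] 52 med [ 556. -144.  149.] p2 [ 549. -152.  123.] p98 [ 563. -139.  154.]
top red [447. 248.] 1716 med [ 572. -257.  113.] p2 [ 540. -314.   68.] p98 [ 608. -200.  153.]
top green [309. 296.] 78 med [466.  30. 147.] p2 [456.  22. 106.] p98 [474.  39. 152.]
top pink [308. 242.] 87 med [575.  35. 147.] p2 [567.  26. 106.] p98 [587.  44. 152.]
top teal [307. 270.] 85 med [518.  36. 148.] p2 [510.  26. 127.] p98 [528.  44. 152.]
top slab [230. 258.] 9247 med [542. 212.  40.] p2 [440. 109.  35.] p98 [647. 316.  44.]
slabrect ((543.7208862304688, 213.0912322998047), (217.0688934326172, 218.11489868164062), 2.08609676361084)
top block [371. 253.] 2503 med [558. -98.  90.] p2 [ 520. -177.   86.] p98 [598. -22.  94.]
blockrect ((559.20166015625, -99.22184753417969), (160.50184631347656, 80.30441284179688), 87.73141479492188)
foot ((557.5595703125, -168.3759307861328), (304.49017333984375, 117.3858871459961), 87.7975082397461)
lid n [ 0.778 -0.026  0.628] angle 0.8917511869419744 [ 573. -257.  112.]<stdin>:27: RuntimeWarning: Mean of empty slice.
  ret = um.true_divide(
```

View pics/crop.png

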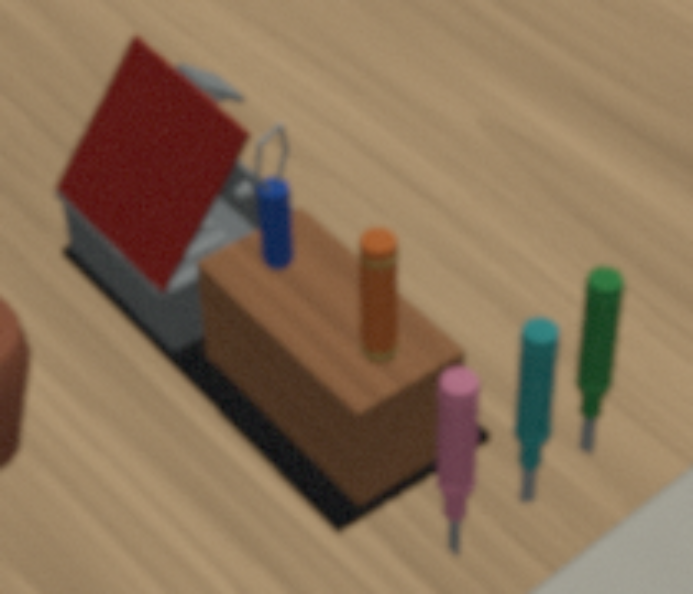

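The crop confirms the orange handle, with its brass rings, standing in the wooden block. The loop tool is the blue handle with the wire beside it, and the pink, teal and green tools are outside the block.

From the measurements:

| Item | Estimate |
|---|---|
| Caddy yaw | about -2.3° |
| Hinge | about (608, -258, 60) |
| Lid | about 0.89 rad |
| Knife | (561, -49) |
| Slab centre | (544, 213), yaw about 2° |

Next I'll write a helper that gives tool-frame shifts.

```bash
cat > t.py <<'E'
# usage: t.py x y z [roll pitch yaw] ... : shift/turn from present pose for world TCP targets
from h import *
import sys
s=r.sense(); M=R.from_euler("xyz",s["tcp_rot"]); 
a=[float(v) for v in sys.argv[1:]]
for i in range(0,len(a),6):
    G=R.from_euler("xyz",a[i+3:i+6]); 
    print((M.inv()*G).as_rotvec(degrees=True).round(1),(M.inv().apply(np.array(a[i:i+3])-s["eef_pos"])/1000).round(4))
print(s["eef_pos"].round(1),s["tcp_rot"].round(3),s["contact_force"].round(1),s["clock"],s["qpos"].round(2))
E
python3 t.py 250 400 330 3.1416 0 2.2 546 -262 330 3.1416 0 1.53  546 -262 175 3.1416 0 1.53
```

```text
[-0.1  0.  39.5] [-0.142  -0.1749 -0.1366]
[-0.1  0.  77.9] [-0.5942 -0.7418 -0.1359]
[-0.1  0.  77.9] [-0.5942 -0.7416  0.0191]
[156.2 604.7 193.2] [-3.14  -0.     2.889] [-0.4 -0.3  0.9] 0.1 [ 1.32  0.35  1.63  0.    1.16 -0.  ]
```

```bash
python3 -m creep '0 0 10 -0.03 -0.035 -0.04 255; 0 0 20 -0.065 -0.08 -0.075 255; 0 0 30 -0.1 -0.12 -0.11 255; 0 0 40 -0.135 -0.165 -0.136 255; 0 0 50 -0.17 -0.21 -0.136 255; 0 0 60 -0.205 -0.255 -0.136 255; 0 0 70 -0.24 -0.3 -0.136 255; 0 0 78 -0.275 -0.345 -0.136 255' 40; python3 t.py 546 -262 330 3.1416 0 1.53  546 -262 175 3.1416 0 1.53
```

```text
clock: 1.1
eef_pos: [336.5, 200.5, 329.8]
tcp_rot: [3.141, -0.0, 1.523]
contact_force: [0.8, 0.7, 0.7]
opening: -0.004
grasp_force: 0.0
[ 0.  -0.  -0.4] [-4.519e-01  2.315e-01 -1.000e-04]
[ 0.  -0.  -0.4] [-0.452   0.2314  0.1549]
[336.5 200.5 329.8] [ 3.141 -0.     1.523] [0.8 0.7 0.7] 1.1 [ 0.53 -0.15  1.9  -0.    1.39  0.58]
```

```bash
python3 -m creep '0 0 0 -0.055 0.028 0 255; 0 0 0 -0.11 0.056 0 255; 0 0 0 -0.165 0.084 0 255; 0 0 0 -0.22 0.112 0 255; 0 0 0 -0.275 0.14 0 255; 0 0 0 -0.33 0.168 0 255; 0 0 0 -0.39 0.2 0 255; 0 0 0 -0.45 0.231 0 255'; python3 t.py 546 -262 180 3.1416 0 1.53
```

```text
clock: 2.1
eef_pos: [543.5, -249.8, 329.5]
tcp_rot: [-3.141, -0.0, 1.527]
contact_force: [1.8, 0.9, 0.7]
opening: 0.001
grasp_force: 0.0
[-0.  -0.  -0.2] [-0.0122  0.003   0.1495]
[ 543.5 -249.8  329.5] [-3.141 -0.     1.527] [1.8 0.9 0.7] 2.1 [-0.43  0.21  1.52  0.    1.4  -0.39]
```

```bash
python3 -m creep '0 0 0 0 0 0.05 255; 0 0 0 0 0 0.1 255; 0 0 0 0 0 0.14 255; 0 0 0 0 0 0.15 255'; python3 - <<'E'
from h import *
f=r.grab_frame("scene"); cv2.imwrite("pics/s1.png",cv2.resize(f["img"][20:240,150:430,::-1],None,fx=2.7,fy=2.7))
P=pts(r.grab_frame("top"))
E
python3 t.py 548 -262 155 3.1416 0 1.53 523 -262 130 3.1416 0 1.53 506 -262 100 3.1416 0 1.53 499 -262 67 3.1416 0 1.53
```

```text
clock: 2.6
eef_pos: [541.3, -246.9, 177.1]
tcp_rot: [-3.137, -0.002, 1.527]
contact_force: [-0.4, 0.4, -0.3]
opening: 0.001
grasp_force: 0.0
[-0.1 -0.  -0.1] [-0.0142  0.0059  0.0244]
[-0.1 -0.  -0.1] [-0.0153 -0.0191  0.0494]
[-0.1 -0.  -0.1] [-0.0161 -0.036   0.0794]
[-0.1 -0.  -0.1] [-0.0164 -0.043   0.1125]
[ 542.8 -247.5  179.4] [-3.140e+00 -1.000e-03  1.528e+00] [ 1.1 -0.1 -0.3] 2.7 [-0.43  0.32  1.71 -0.    1.11 -0.39]
```

View pics/s1.png

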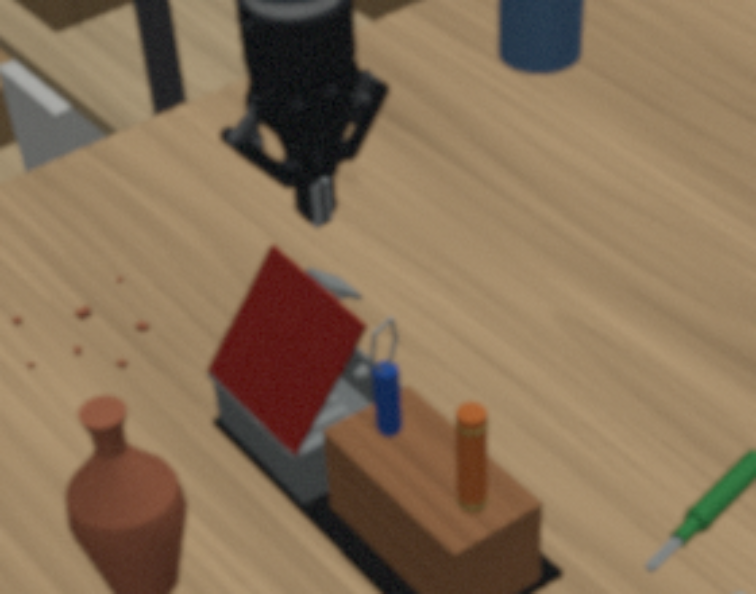

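The view shows the shut fingers at (318,222) above the middle of the lid's front edge at about (318,285). The green look-alike has toppled at (700,510), but it isn't part of the job. I'll press the lid along its arc.

```bash
python3 -m creep '0 0 0 -0.01 0.004 0.015 255; 0 0 0 -0.01 -0.001 0.03 255; 0 0 0 -0.01 -0.012 0.04 255; 0 0 0 -0.01 -0.019 0.05 255; 0 0 0 -0.01 -0.027 0.062 255; 0 0 0 -0.01 -0.033 0.072 255; 0 0 0 -0.01 -0.036 0.082 255; 0 0 0 -0.01 -0.036 0.082 255'; python3 - <<'E'
from h import *
s=r.sense();print(s["eef_pos"],s["contact_force"])
f=r.grab_frame("scene"); cv2.imwrite("pics/s2.png",cv2.resize(f["img"][60:280,200:480,::-1],None,fx=2.7,fy=2.7))
E
```

```text
clock: 3.7
eef_pos: [505.8, -255.9, 97.0]
tcp_rot: [-3.14, -0.001, 1.527]
contact_force: [-1.4, 0.6, 0.9]
opening: -0.002
grasp_force: 0.4
[ 505.79835469 -255.90594172   97.0223247 ] [-1.35374841  0.55938218  0.93534674]
```

View pics/s2.png

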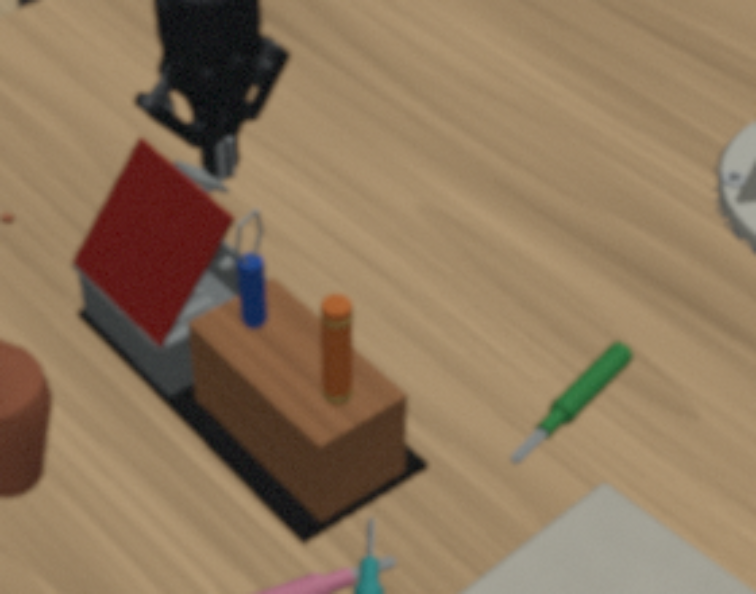

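The picture shows the fingers at (222,175) slipped past the front of the lid's edge, with the lid still open. I'll back off, rise and measure the lid again.

```bash
python3 -m creep '0 0 0 0 -0.03 0 255; 0 0 0 0 -0.06 0 255; 0 0 0 0 -0.06 -0.05 255; 0 0 0 0 -0.06 -0.1 255; 0 0 0 0 -0.06 -0.1 255'; cat > lid.py <<'E'
from h import *
f=r.grab_frame("top");P=pts(f);hsv=cv2.cvtColor(f["img"],cv2.COLOR_RGB2HSV);H,s=hsv[...,0],hsv[...,1]
m=((H<4)|(H>176))&(s>200)&(P[...,1]<-150)&(P[...,0]<640)&(P[...,2]>30)&(P[...,0]>470)
n,l,st,_=cv2.connectedComponentsWithStats(m.astype(np.uint8));m=l==1+np.argmax(st[1:,4])
Q=P[cv2.erode(m.astype(np.uint8),np.ones((3,3)))>0];c=Q.mean(0);n=np.linalg.svd(Q-c)[2][2];n*=np.sign(n[2])
A=P[m];print("n",n.round(3),np.arctan2(n[0],n[2]),c.round(),"min",np.percentile(A,1,0).round(),"max",np.percentile(A,99,0).round(), len(Q))
i=A[:,0]<np.percentile(A[:,0],6);print("edge",A[i].mean(0).round(1))
E
python3 lid.py; python3 t.py 560 -262 197 3.1416 0 1.53
```

```text
clock: 4.38
eef_pos: [450.0, -255.1, 202.5]
tcp_rot: [3.133, 0.004, 1.527]
contact_force: [0.6, -0.2, -0.4]
opening: -0.002
grasp_force: 0.0
n [ 0.762 -0.023  0.648] 0.8660080471730853 [ 571. -257.  112.] min [ 536. -315.   66.] max [ 610. -198.  152.] 1575
edge [ 537.5 -269.   148.9]
[ 0.3  0.1 -0.1] [-0.0028  0.1116  0.0037]
[ 448.6 -254.4  200.2] [3.137e+00 2.000e-03 1.528e+00] [-0.1 -0.6 -0.1] 4.425 [-0.52  0.17  1.86  0.    1.1  -0.48]
```

```bash
python3 -m creep '0 0 0 0 0.055 0 255; 0 0 0 0 0.111 0 255; 0 0 0 0 0.111 0 255; 0 0 0 0 0.111 0.04 255; 0 0 0 0 0.111 0.056 255; 0 0 0 0 0.104 0.067 255; 0 0 0 0 0.097 0.076 255; 0 0 0 0 0.091 0.084 255'; python3 lid.py; python3 t.py 539 -259 118 3.1416 0 1.53 529 -258 104 3.1416 0 1.53  524 -257 93 3.1416 0 1.53 518 -257 66 3.1416 0 1.53
```

```text
clock: 5.42
eef_pos: [536.9, -257.7, 114.3]
tcp_rot: [-3.141, 0.0, 1.527]
contact_force: [-7.1, 0.8, 10.2]
opening: -0.001
grasp_force: 5.5
n [ 0.728 -0.03   0.685] 0.8164382286422049 [ 574. -233.  106.] min [ 534. -281.   66.] max [ 611. -197.  149.] 973
edge [ 536.3 -221.2  145.8]
[-0.2 -0.  -0.1] [-0.0015  0.0039 -0.0048]
[-0.2 -0.  -0.1] [-0.0009 -0.0061  0.0093]
[-0.2 -0.  -0.1] [-0.0001 -0.0111  0.0203]
[-0.2 -0.  -0.1] [-0.0004 -0.017   0.0473]
[ 535.1 -257.4  113.2] [-3.139 -0.     1.527] [-5.1 -0.2  3.3] 5.475 [-0.45  0.39  1.77 -0.    0.98 -0.41]
```

```bash
python3 - <<'E'
from h import *
f=r.grab_frame("scene"); a=cv2.resize(f["img"][90:230,190:340,::-1],None,fx=2.6,fy=2.6)
f=r.grab_frame("top"); b=cv2.resize(f["img"][200:320,370:520,::-1],None,fx=2.6,fy=2.6)
h=a.shape[0];b=cv2.copyMakeBorder(b,0,h-b.shape[0],0,0,0);cv2.imwrite("pics/s3.png",np.hstack([a,b]))
E
```

```text
(no output)
```

View pics/s3.png

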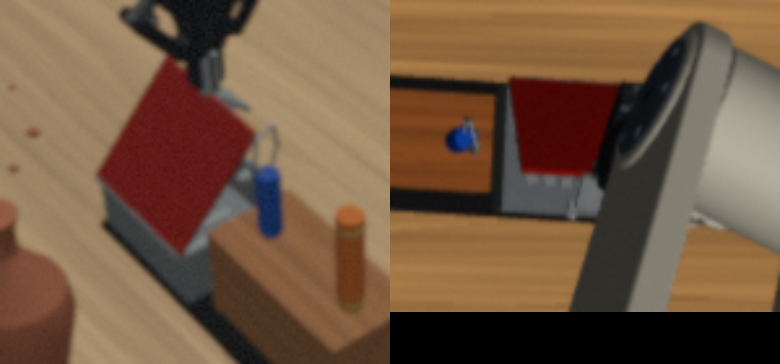

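The picture shows the fingers disappearing behind the lid's front edge at left crop (210,95), so they look to be on its front side. I'll use scene depth to check where the tip and the lid really are.

```bash
python3 - <<'E'
from h import *
f=r.grab_frame("scene");P=pts(f);I=f["img"]
for v in range(106,136,3): print(v,[(P[v,u].round().astype(int).tolist() if P[v,u,2]==P[v,u,2] else 0,I[v,u].tolist()) for u in (266,270,274)])
H=cv2.cvtColor(I,cv2.COLOR_RGB2HSV);m=((H[...,0]<6)|(H[...,0]>174))&(H[...,1]>180)&(P[...,1]<-170)&(P[...,0]<640)&(P[...,0]>470)&(P[...,2]>50)
print(m.sum());Q=P[cv2.erode(m.astype(np.uint8),np.ones((5,5)))>0];c=np.median(Q,0);Q=Q[np.linalg.norm(Q-c,axis=1)<90];c=Q.mean(0);n=np.linalg.svd(Q-c)[2][2];n*=np.sign(n[2]);print(n,np.arctan2(n[0],n[2]),c,np.percentile(Q,1,0),np.percentile(Q,99,0))
s=r.sense();print(s["eef_pos"],s["contact_force"],s["clock"])
E
```

```text
106 [([547, -245, 206], [19, 20, 23]), ([534, -250, 198], [19, 23, 18]), ([531, -241, 201], [47, 42, 34])]
109 [([548, -244, 201], [17, 20, 24]), ([536, -248, 193], [65, 67, 67]), ([530, -243, 192], [90, 77, 58])]
112 [([550, -243, 195], [25, 28, 31]), ([537, -247, 186], [62, 64, 66]), ([528, -247, 182], [86, 75, 59])]
115 [([546, -250, 182], [47, 48, 50]), ([537, -248, 179], [52, 54, 52]), ([526, -250, 172], [81, 69, 55])]
118 [([546, -251, 173], [41, 44, 45]), ([539, -246, 173], [59, 60, 61]), ([525, -253, 162], [76, 68, 59])]
121 [([549, -248, 170], [39, 40, 41]), ([542, -244, 168], [63, 64, 64]), ([531, -245, 162], [128, 110, 86])]
124 [([548, -250, 160], [54, 43, 42]), ([541, -246, 159], [67, 69, 67]), ([527, -253, 148], [110, 111, 108])]
127 [([540, -264, 141], [96, 32, 31]), ([538, -251, 147], [101, 35, 32]), ([535, -242, 151], [110, 97, 92])]
130 [([545, -256, 140], [96, 14, 15]), ([540, -249, 142], [99, 28, 28]), ([538, -238, 147], [108, 36, 33])]
133 [([547, -255, 134], [98, 27, 25]), ([543, -246, 137], [98, 25, 23]), ([540, -237, 141], [97, 29, 24])]
2076
[ 0.71895657 -0.03187881  0.69432355] 0.8028260786337539 [ 580.62402682 -261.72107686  100.63347011] [ 541.46253066 -305.8424232    70.84320398] [ 609.48938632 -201.55985238  140.86122968]
[ 537.7347262  -257.7017652   114.29574632] [ 0.07630357 -0.15357832 -0.51838869] 5.625
```

The contact force pointed along (-x,+z), so the fingers were on the front edge face. I'll retry farther in and in smaller steps, checking after each.

```bash
python3 -m creep '0 0 0 0 -0.03 -0.01 255; 0 0 0 0 -0.04 -0.06 255; 0 0 0 0 -0.04 -0.1 255; 0 0 0 0 0.01 -0.1 255; 0 0 0 0 0.04 -0.1 255; 0 0 0 0 0.04 -0.1 255; 0 0 0 0 0.04 -0.1 255'; python3 - <<'E'
from h import *
f=r.grab_frame("scene");P=pts(f);I=f["img"]
print(r.sense()["eef_pos"])
m=(P[...,0]>480)&(P[...,0]<640)&(P[...,1]<-200)&(P[...,1]>-310)&(P[...,2]>165)&(P[...,2]<235)
Q=P[m];print(len(Q))
for z in range(165,235,10):
  q=Q[(Q[:,2]>=z)&(Q[:,2]<z+10)]
  if len(q)>3:print(z,len(q),np.percentile(q,10,0).round(),np.percentile(q,90,0).round())
H=cv2.cvtColor(I,cv2.COLOR_RGB2HSV);m=((H[...,0]<6)|(H[...,0]>174))&(H[...,1]>180)&(P[...,1]<-170)&(P[...,0]<640)&(P[...,0]>470)&(P[...,2]>50)
Q=P[cv2.erode(m.astype(np.uint8),np.ones((3,3)))>0];c=np.median(Q,0);Q=Q[np.linalg.norm(Q-c,axis=1)<90];c=Q.mean(0);n=np.linalg.svd(Q-c)[2][2];n*=np.sign(n[2]);print(n,np.arctan2(n[0],n[2]),c,np.percentile(Q,1,0),np.percentile(Q,99,0))
E
python3 lid.py
```

```text
clock: 6.5
eef_pos: [577.2, -259.1, 213.8]
tcp_rot: [-3.141, -0.0, 1.528]
contact_force: [-0.4, 0.5, 0.6]
opening: 0.003
grasp_force: 0.0
[ 576.9024823  -259.14259841  213.82454869]
0
[ 0.71634379 -0.02940283  0.69712772] 0.7989922746965982 [ 575.00731023 -253.54340832  106.75584551] [ 538.96446954 -308.94516874   70.22102664] [ 610.9098728  -199.46956141  143.6626279 ]
n [ 0.721 -0.024  0.693] 0.8049010857238944 [ 571. -244.  107.] min [ 533. -296.   66.] max [ 610. -197.  148.] 1299
edge [ 534.7 -236.8  145.5]
```

```bash
python3 - <<'E'
from h import *
f=r.grab_frame("scene");P=pts(f)
m=(P[...,0]>480)&(P[...,0]<680)&(P[...,1]<-180)&(P[...,1]>-340)&(P[...,2]>165)&(P[...,2]<330)
Q=P[m];print(len(Q))
for z in range(165,330,10):
  q=Q[(Q[:,2]>=z)&(Q[:,2]<z+10)]
  if len(q)>3:print(z,len(q),np.percentile(q,5,0).round(),np.percentile(q,95,0).round())
I=f["img"];a=cv2.resize(I[40:230,150:370,::-1],None,fx=3.1,fy=3.1);cv2.imwrite("pics/s4.png",a)
C=np.array(f["world_from_camera"]);
for p in ([577,-259,214],[608,-258,60],[538,-257,148]):
  q=np.linalg.inv(C)@np.r_[p,1];uv=cv2.projectPoints(np.array([[q[0],-q[1],-q[2]]]),np.zeros(3),np.zeros(3),f["K"],np.array(f["D"],float))[0].ravel();print(p,uv,((uv-[150,40])*3.1).round())
E
```

```text
968
245 5 [ 574. -257.  252.] [ 585. -249.  254.]
255 53 [ 568. -260.  255.] [ 592. -246.  264.]
265 76 [ 567. -263.  265.] [ 592. -246.  274.]
275 81 [ 567. -263.  276.] [ 593. -247.  284.]
285 61 [ 568. -256.  286.] [ 594. -246.  295.]
295 151 [ 551. -261.  296.] [ 607. -244.  305.]
305 208 [ 542. -267.  305.] [ 615. -244.  314.]
315 213 [ 537. -264.  316.] [ 622. -241.  324.]
325 120 [ 531. -260.  325.] [ 629. -241.  330.]
[577, -259, 214] [248.83615961 105.78463923] [306. 204.]
[608, -258, 60] [244.86965575 171.99110205] [294. 409.]
[538, -257, 148] [268.42188246 125.27132473] [367. 264.]
```

View pics/s4.png

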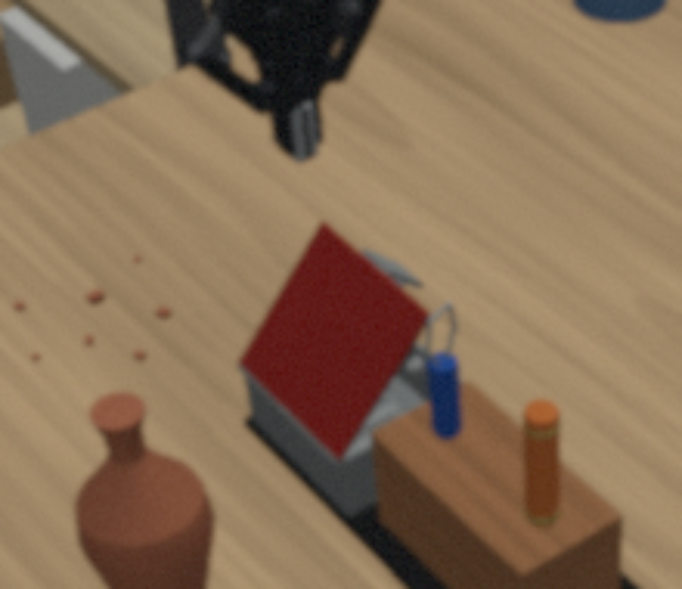

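The projected TCP is at (306,204), but the visible fingertip ends at (300,158), so the real tip is about 37 mm higher than reported. Both earlier misses fit that offset. I'll push again, allowing for it.

```bash
python3 -m creep '0 0 0 0 -0.015 0.05 255; 0 0 0 0 -0.02 0.09 255; 0 0 0 0 -0.022 0.11 255; 0 0 0 0 -0.028 0.122 255; 0 0 0 0 -0.038 0.132 255; 0 0 0 0 -0.046 0.145 255; 0 0 0 0 -0.053 0.157 255; 0 0 0 0 -0.053 0.157 255'; python3 lid.py
```

```text
clock: 7.65
eef_pos: [523.4, -256.6, 55.9]
tcp_rot: [-3.14, -0.001, 1.527]
contact_force: [1.1, 0.6, 0.2]
opening: 0.003
grasp_force: 0.0
n [ 0.273 -0.009  0.962] 0.2767806664334339 [ 559. -230.   80.] min [ 501. -291.   64.] max [ 608. -195.   99.] 1311
edge [ 503.6 -224.1   95.3]
```

The lid is at 0.28 rad, which confirms the 37 mm offset. I'll press it home.

```bash
python3 -m creep '0 0 0 0 -0.003 0.01 255; 0 0 0 0 -0.006 0.018 255; 0 0 0 0 -0.008 0.024 255; 0 0 0 0 -0.008 0.026 255; 0 0 0 0 -0.008 0.026 255'; python3 lid.py
```

```text
clock: 8.32
eef_pos: [516.1, -256.3, 30.3]
tcp_rot: [-3.14, -0.0, 1.528]
contact_force: [0.0, 0.1, -0.5]
opening: 0.001
grasp_force: 0.0
n [-0.    -0.005  1.   ] -0.00033237307265109105 [ 557. -230.   66.] min [ 497. -290.   61.] max [ 607. -195.  120.] 1341
edge [ 499.8 -222.2   65.7]
```

The lid is shut and home, with no force left on the tool. I'll rise, open the fingers and move over the knife.

```bash
python3 -m creep '0 0 0 0 0 -0.06 255; 0 0 0 0 0 -0.12 255; 0 0 0 0 0 -0.18 200; 0 0 0 0 0 -0.2 0; 0 0 0 0.06 0.01 -0.2 0; 0 0 0 0.12 0.02 -0.2 0; 0 0 0 0.18 0.035 -0.2 0; 0 0 0 0.2 0.045 -0.2 0' 60; cat > k.py <<'E'
from h import *
for nm in("scene","top"):
    f=r.grab_frame(nm);P=pts(f);h=cv2.cvtColor(f["img"],cv2.COLOR_RGB2HSV)
    m=(h[...,0]>4)&(h[...,0]<15)&(h[...,1]>205)&(h[...,2]>100)&(P[...,2]>95)&(P[...,2]<450)
    n,l,st,c=cv2.connectedComponentsWithStats(m.astype(np.uint8))
    if n>1:
        i=1+np.argmax(st[1:,4]);Q=P[l==i];print(nm,c[i].round(),st[i,4],np.median(Q,0).round(),np.percentile(Q,3,0).round(),np.percentile(Q,97,0).round())
    m=(P[...,0]>480)&(P[...,0]<660)&(P[...,1]<60)&(P[...,1]>-120)&(P[...,2]>190)&(P[...,2]<330)
    Q=P[m]
    if nm=="scene":
      for z in range(190,330,10):
        q=Q[(Q[:,2]>=z)&(Q[:,2]<z+10)]
        if len(q)>3:print(z,len(q),np.percentile(q,5,0).round(),np.percentile(q,95,0).round())
E
python3 k.py; python3 lid.py; python3 t.py 561 -49 200 3.1416 0 1.53 561 -49 89 3.1416 0 1.53
```

```text
clock: 9.38
eef_pos: [570.6, -55.8, 230.9]
tcp_rot: [-3.141, -0.0, 1.53]
contact_force: [-0.5, -0.6, 0.3]
opening: 1.002
grasp_force: 0.0
scene [323. 183.] 1 [573. -42. 163.] [573. -42. 163.] [573. -42. 163.]
280 51 [524. -63. 283.] [621. -42. 290.]
290 121 [517. -62. 290.] [627. -42. 299.]
300 131 [519. -63. 301.] [627. -42. 310.]
310 129 [521. -61. 310.] [627. -42. 319.]
320 106 [506. -59. 321.] [628. -40. 330.]
n [ 0.004 -0.004  1.   ] 0.0038176813850708483 [ 549. -280.   66.] min [ 495. -316.   61.] max [ 604. -245.   71.] 1439
edge [ 497.  -278.9   65.7]
[-0.  0. -0.] [ 0.009  -0.0099  0.0307]
[-0.  0. -0.] [ 0.0091 -0.0098  0.1417]
[570.5 -58.4 230.7] [-3.141e+00  1.000e-03  1.529e+00] [-0.6  0.1 -0.1] 9.525 [-0.1   0.24  1.71 -0.    1.2  -0.06]
```

```bash
python3 -m creep '0 0 0 0.009 -0.01 0.0 0; 0 0 0 0.009 -0.01 0.04 0; 0 0 0 0.009 -0.01 0.08 0; 0 0 0 0.009 -0.01 0.11 0; 0 0 0 0.009 -0.01 0.13 0; 0 0 0 0.009 -0.01 0.141 0; 0 0 0 0.009 -0.01 0.141 0'; python3 - <<'E'
from h import *
f=r.grab_frame("scene");cv2.imwrite("pics/s5.png",cv2.resize(f["img"][80:260,230:440,::-1],None,fx=3.3,fy=3.3))
E
```

```text
clock: 10.4
eef_pos: [560.0, -49.8, 89.6]
tcp_rot: [-3.14, -0.0, 1.526]
contact_force: [0.7, 0.4, 0.0]
opening: 0.998
grasp_force: 0.0
```

View pics/s5.png

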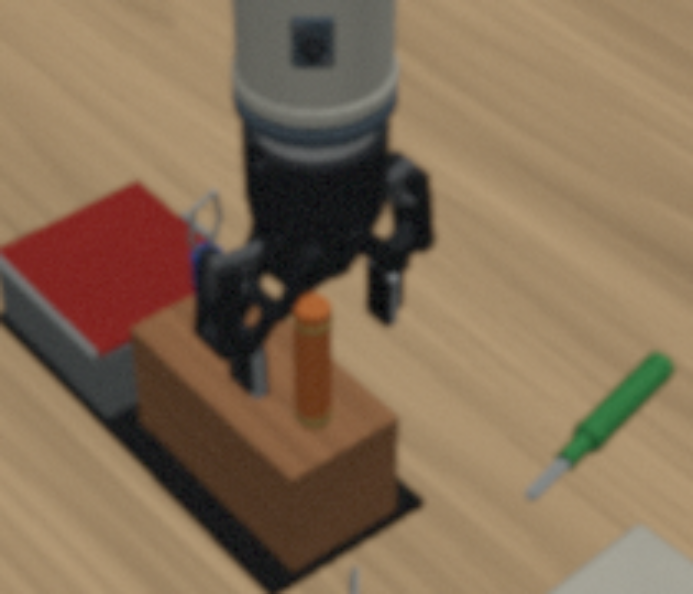

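The lid is shut. The open fingers, with tips at (255,390) and (387,320), straddle the orange handle at (313,360). I'll close on it.

```bash
python3 -m creep '0 0 0 0 0 0 255; 0 0 0 0 0 0 255; 0 0 0 0 0 0 255; 0 0 0 0 0 0 255; 0 0 0 0 0 0 255; 0 0 0 0 0 0 255; 0 0 0 0 0 0 255; 0 0 0 0 0 0 255' 60
```

```text
clock: 11.45
eef_pos: [562.0, -49.3, 90.3]
tcp_rot: [3.139, 0.0, 1.527]
contact_force: [6.0, -0.2, -0.5]
opening: 0.246
grasp_force: 58.8
```

The opening is about 21 mm with 59 N of grip, so it's on the handle. Lifting straight up.

```bash
python3 -m creep '0 0 0 0 0 -0.015 255; 0 0 0 0 0 -0.035 255; 0 0 0 0 0 -0.06 255; 0 0 0 0 0 -0.09 255; 0 0 0 0 0 -0.12 255; 0 0 0 0 0 -0.14 255; 0 0 0 0 0 -0.14 255; 0 0 0 0 0 -0.14 255'; python3 - <<'E'
from h import *
f=r.grab_frame("scene");cv2.imwrite("pics/s6.png",cv2.resize(f["img"][30:260,200:440,::-1],None,fx=2.5,fy=2.5))
E
python3 lid.py
```

```text
clock: 12.45
eef_pos: [559.6, -49.2, 228.6]
tcp_rot: [-3.139, -0.0, 1.528]
contact_force: [0.2, -1.2, -0.9]
opening: 0.243
grasp_force: 59.4
n [0.002 0.001 1.   ] 0.002334892660395745 [ 550. -272.   66.] min [ 495. -316.   61.] max [ 605. -229.   71.] 1820
edge [ 497.4 -272.2   65.9]
```

View pics/s6.png

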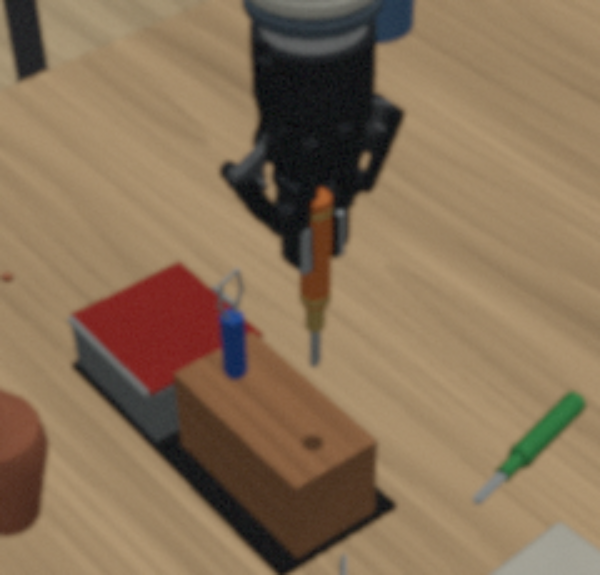

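The knife hangs upright in the fingers, its point at (315,365), clear of the empty hole at (312,442). The lid is shut and the blue tool is in place. Next I'll carry it over the slab while leaning it outward by 45°.

```bash
python3 -m creep '0 0 0 0.02 0 -0.02 255; -5 0 0 0.05 -0.005 -0.03 255; -12 0 0 0.085 -0.015 -0.03 255; -20 0 0 0.12 -0.03 -0.03 255; -28 0 0 0.16 -0.045 -0.025 255; -36 0 0 0.2 -0.055 -0.01 255; -43 0 0 0.235 -0.065 0.005 255; -45 0 0 0.26 -0.069 0.02 255'; python3 -m creep '0 0 0 0 0 0 255; 0 0 0 0 0 0 255'; python3 - <<'E'
from h import *
s=r.sense();print(s["qpos"].round(2),R.from_euler("xyz",s["tcp_rot"]).as_matrix()[:,2])
f=r.grab_frame("scene");cv2.imwrite("pics/s7.png",f["img"][60:460,150:600,::-1])
E
```

```text
clock: 13.55
eef_pos: [511.5, 160.7, 223.5]
tcp_rot: [2.448, 0.036, 1.493]
contact_force: [0.9, -0.6, -0.1]
opening: 0.24
grasp_force: 59.4
clock: 13.8
eef_pos: [512.3, 160.0, 224.1]
tcp_rot: [2.451, 0.038, 1.494]
contact_force: [-0.1, 1.1, -0.8]
opening: 0.242
grasp_force: 59.4
[ 0.6  -0.05  2.27 -0.91  0.57  1.37] [ 0.63301462 -0.07812127 -0.770188  ]
```

View pics/s7.png

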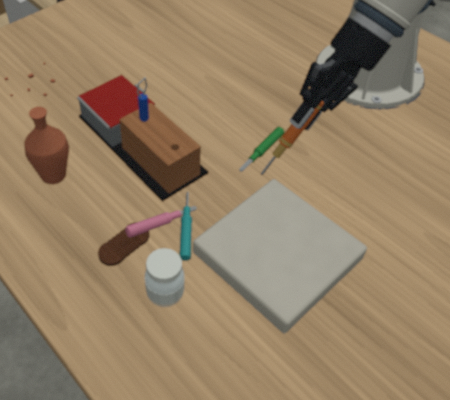

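The picture shows the knife held leaning, with its point at (263,174), still short of the slab's centre at about (285,250). The lid is shut and the blue tool is in its hole. Now I'll check the predicted point against the picture and work out the last shift.

```bash
cat > tip.py <<'E'
from h import *
s=r.sense();M=R.from_euler("xyz",s["tcp_rot"]);t=s["eef_pos"]+M.apply([0,0,60])
f=r.grab_frame("scene");q=np.linalg.inv(np.array(f["world_from_camera"]))@np.r_[t,1]
uv=cv2.projectPoints(np.array([[q[0],-q[1],-q[2]]]),np.zeros(3),np.zeros(3),f["K"],np.array(f["D"],float))[0].ravel()
z=M.as_matrix()[:,2];print("tip",t.round(),"px",uv.round(),"crop7",(uv-[150,60]).round(),"lean",np.degrees(np.arccos(-z[2])))
print("shift",(M.inv().apply(np.array([544,213,140])-t)/1000).round(4))
E
python3 tip.py
```

```text
tip [551. 155. 178.] px [411. 234.] crop7 [261. 174.] lean 39.680458006862125
shift [ 0.0586 -0.0318  0.0208]
```

The prediction (261,174) matches the picture, so I'll make the last shift.

```bash
python3 -m creep '-1 0 0 0.015 -0.008 0.005 255; -2 0 0 0.03 -0.016 0.01 255; -3 0 0 0.045 -0.024 0.015 255; -5 0 0 0.058 -0.032 0.021 255; -5 0 0 0.058 -0.032 0.021 255; -5 0 0 0.058 -0.032 0.021 255; -5 0 0 0.058 -0.032 0.021 255; -5 0 0 0.058 -0.032 0.021 255'; python3 tip.py; python3 lid.py; python3 - <<'E'
from h import *
import pickle
print(np.abs(r.sense()["qvel"]).max())
f=r.grab_frame("scene");cv2.imwrite("pics/s8.png",f["img"][60:460,150:600,::-1])
for nm,g in(("before",pickle.load(open("top.pkl","rb"))),("now",r.grab_frame("top"))):
    P=pts(g);V=g["img"].max(2)
    m=(V<75)&(P[...,0]>620)&(P[...,0]<760)&(P[...,1]>-40)&(P[...,1]<80)&(abs(P[...,2])<30)
    print(nm,m.sum(),np.median(P[m],0).round())
E
```

```text
clock: 14.9
eef_pos: [506.1, 217.1, 186.3]
tcp_rot: [2.361, 0.036, 1.491]
contact_force: [-0.2, 0.1, -0.8]
opening: 0.241
grasp_force: 59.4
tip [548. 212. 144.] px [435. 267.] crop7 [285. 207.] lean 44.752266154544955
shift [ 0.0006 -0.0055 -0.0003]
n [ 0.002 -0.001  1.   ] 0.0015718593372292856 [ 551. -255.   66.] min [ 496. -316.   61.] max [ 606. -195.   71.] 2512
edge [ 498.  -260.9   65.8]
0.003974367660171624
before 599 [725.  13.   8.]
now 405 [737.  10.   8.]
```

View pics/s8.png

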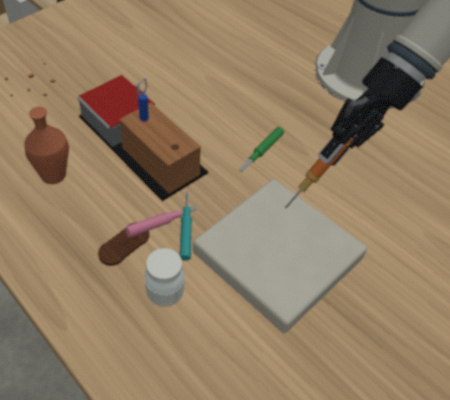

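The picture shows the knife leaning, its point at (285,207) as predicted: 104 mm above the slab and near its centre. It is leaning 45° and is still. The lid is at about 0, and the blue tool, vase, jar and rib look undisturbed. Handing in.

```bash
python3 -c "
from rig import r
print(r.sign_off())"
```

```text
the job is handed in; nothing more can be done
None
```

I handed the job in with the lid snapped shut and the orange knife held still at about 45°, its point about 104 mm above the slab near its centre; the hand-in call returned no verdict, and the pink look-alike had toppled onto the rib, whose apparent 12 mm shift I put down to that.

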